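# Clamp the spacer in the stand whose gap takes it

## Robot

A 6-joint arm with a two-finger parallel gripper is mounted at the origin on a cart in front of the work surface, level with it; the furniture and walls round the work are solid. World frame = base frame: x ahead of the robot, y to its left, z up, the work surface at z = 0. Lengths are in m, angles in rad, forces in N, time in s.
With the tool pointing down it reaches from about 0.3 to 0.75 m from the base axis. Payload 8.5 kg.
Tool frame: the origin (TCP) lies at the very end of the fingers, on their centre line; the grasp point (between the pads) lies 19 mm behind it; z points along the fingers, y is the line along which they close (so a half turn about z gives the same grasp; the last joint's range is limited). The gripper opens to 88 mm and grips with 3 to 60 N. Pads are 18 mm wide; open, the fingers measure 123 mm over their backs; the gripper's body (75 mm by 187 mm) begins 45 mm behind the grasp point.
Start: joints at [-1.35, 0.381, 1.297, -0, 1.464, -0.215], TCP at [0.232, -0.499, 0.239] pointing down, gripper open.
Joint ranges: [-3.11, 3.11], [-0.89, 2.33], [0.22, 2.48], [-1.42, 4.56], [0.17, 2.85], [-2.88, 2.88]. Speed limits (rad/s): [2.39, 2.39, 3.14, 3.14, 3.14, 3.14].

## Interface

Orientations are given as a rotation vector (axis times angle).
In Python, from bench import arm, imaging, recognise, place_of gives the robot as it stands.
- The arm moves only by the shell command python3 -m inch 'ROWS' [FORCE]. ROWS is JSON, a list of rows, each a list of 3 entries, a list of its own where there are three numbers: the finger opening in cm, from 0 to 8.81, then the shift along the tool's x, y, z in cm, then the turn about the tool's z in degrees. A call has exactly 5 rows; each row shifts and turns the commanded pose from where the row before left it, along the tool's axes as they then stand; what a row does not reach is not made up. A row lasts 1/8 s, in which the tool goes at most 62.5 mm and 10.7 degrees, less where a joint would pass 70% of its speed; a pose out of reach is approached as far as the arm can. A call with a gripper value outside its range is refused whole. The fingers move at their own pace and stop on an object; FORCE is the grip in N (left out, the last holds). Time passes only in rows, so rows that do not move let the fingers close, or fill a call up. It gives the time, the measured TCP pose, the force, the opening and the grip force at its end, in the units of the state.
- arm.state(): the state, without advancing time (a new reading comes with each control period).
- imaging.camera(name): name is "scene" or "top" or "wrist"; returns the picture (480x640x3 uint8, red, green, blue); there is no depth.
- imaging.camera_model(name): a dict with "mtx" (3x3 intrinsics, pixels), "D" ([k1, k2, p1, p2, k3] as OpenCV has them; the pictures are not rectified), "extrinsics" (4x4, takes a point from world to camera coordinates). Camera axes: x right, y down, z forward; pixel columns grow to the right and rows downward; lengths in m; the calibration is good to about 2 mm. A picture is of the moment at which its call begins: read the wrist's pose just before it. camera_model takes no time and is no camera call; for the wrist camera it gives the pose at the moment of the call.
- arm.close_job(): hands the job in; it is judged then, once.
Trained networks look in the newest picture that a camera, given by its name, has taken for a name from the list of things; names that differ only in an ending like _2 or _b are one class to them, and where a whole thing is asked for, a point or a joint stands for the part that bears it (a point fixed in the world has none). Each returns a list of dicts, best first, with "conf" (0 to 1); they miss things now and then, are a little off and sometimes report something else, mostly with a low value. They report only what shows in the picture. A call takes as long as a camera call. They do not tell look-alikes from the thing itself.
- recognise(camera, name): "location" ([column, row] as shares, 0 to 1, of the picture: columns of its width, rows of its height, amid what is visible of it).
- place_of(camera, name): "location" ([column, row] as shares, 0 to 1, of the picture: columns of its width, rows of its height: a listed point, or the origin of a listed thing).
The state is a dict: "t": time; "qpos": joint angles; "qvel": joint speeds; "tau": joint torques, N m; "tcp_pos": TCP position; "ee_rot": TCP orientation; "wrist_force": force on the tool from outside, world axes, zero at the start; "torque": the same for the moment, N m; "grip_width": opening from 0.0 (shut) to 1.0 (fully open); "grip_force": force on a finger pad.
Only numpy, scipy, OpenCV 4.12 (cv2) and the standard library are available. Lean on these libraries where they do the work, as an engineer would, in place of code of your own. Each camera call takes 0.05 s, during which the arm holds its last target. There are 200 camera calls.

## Task

Of the three clamping stands only one has a gap wide enough for the upright white spacer plate: stand the spacer in that gap, fully down on the floor of the gap, centred along the plates, and let go of it. Then, with the fingers, push that stand's pad firmly so that the sprung plate closes flush on the spacer and clamps it square against the back plate, and finish while holding it pressed like that. Do not push the plates of the other two stands, and leave the things around them where they are.

Things in the scene. Friction and masses are not known exactly. Their poses are not given: they have to be found in the camera images.
- spacer: White plastic plate 14 mm thick (its x), standing on its edge on the worktop. Lower part 48 mm wide (its y) and 50 mm high; above it a grip tab 30 mm wide, up to 80 mm high in all, meant to be taken across the 14 mm thickness from above. 0.06 to 0.13 kg. Origin at the centre of its underside, z up; it is the same either way round.
- stand_1: One of three like clamping stands, fixed; they swap places and turn a little. Origin: worktop level; x points from sliding plate (robot's side) to fixed back plate, y along the plates. Base 8 mm thick (its top is the gap's floor), x -76 to +60 mm, 104 mm wide; front posts at y +-41 mm, 27 mm high. Gap at rest: 20 mm, wide enough for the spacer.
- back_1 (a point): On stand_1: foot of the fixed back plate's gap face (stand x = 12 mm, y = 0), on the gap's floor, 8 mm above the worktop. The back plate is 64 mm wide, 14 mm thick, its top 53 mm above the worktop. The gap is open at the top and both ends.
- pad_1 (a point): Centre of the front face of the dark push pad on the sliding plate of stand_1, 39 mm above the worktop; moves with the plate. Pad 32 mm wide, 26 to 52 mm above the worktop, 8 mm thick, on the 12 mm plate (64 mm wide, top at 53 mm): gap = (back_1 minus pad_1 along stand x) - 20 mm.
- plate_1 (a joint): Travel of the sliding plate of stand_1 toward its back plate, m: 0 at rest (widest gap). A spring holds it open: 2.5 N at 0 plus 0.25 N a mm (4 N at 6 mm). With the spacer clamped flush it reads 0.006; empty it would run on to 0.018.
- stand_2: One of three like clamping stands, fixed; they swap places and turn a little. Origin: worktop level; x points from sliding plate (robot's side) to fixed back plate, y along the plates. Base 8 mm thick (its top is the gap's floor), x -76 to +60 mm, 104 mm wide; front posts at y +-41 mm, 27 mm high. Gap at rest: 9 mm, too narrow for the spacer.
- back_2 (a point): On stand_2: foot of the fixed back plate's gap face (stand x = 12 mm, y = 0), on the gap's floor, 8 mm above the worktop. The back plate is 64 mm wide, 14 mm thick, its top 53 mm above the worktop. The gap is open at the top and both ends.
- pad_2 (a point): Centre of the front face of the dark push pad on the sliding plate of stand_2, 39 mm above the worktop; moves with the plate. Pad 32 mm wide, 26 to 52 mm above the worktop, 8 mm thick, on the 12 mm plate (64 mm wide, top at 53 mm): gap = (back_2 minus pad_2 along stand x) - 20 mm.
- plate_2 (a joint): Travel of the sliding plate of stand_2 toward its back plate, m: 0 at rest (widest gap). A spring holds it open: 2.5 N at 0 plus 0.25 N a mm (4 N at 6 mm). Must stay at rest.
- stand_3: One of three like clamping stands, fixed; they swap places and turn a little. Origin: worktop level; x points from sliding plate (robot's side) to fixed back plate, y along the plates. Base 8 mm thick (its top is the gap's floor), x -76 to +60 mm, 104 mm wide; front posts at y +-41 mm, 27 mm high. Gap at rest: 6 mm, too narrow for the spacer.
- back_3 (a point): On stand_3: foot of the fixed back plate's gap face (stand x = 12 mm, y = 0), on the gap's floor, 8 mm above the worktop. The back plate is 64 mm wide, 14 mm thick, its top 53 mm above the worktop. The gap is open at the top and both ends.
- pad_3 (a point): Centre of the front face of the dark push pad on the sliding plate of stand_3, 39 mm above the worktop; moves with the plate. Pad 32 mm wide, 26 to 52 mm above the worktop, 8 mm thick, on the 12 mm plate (64 mm wide, top at 53 mm): gap = (back_3 minus pad_3 along stand x) - 20 mm.
- plate_3 (a joint): Travel of the sliding plate of stand_3 toward its back plate, m: 0 at rest (widest gap). A spring holds it open: 2.5 N at 0 plus 0.25 N a mm (4 N at 6 mm). Must stay at rest.
- white_dish: Bystander: white round dish, 73 mm across, 30 mm high. Leave it alone. Origin at the centre of its underside.
- foam_rack: Bystander: white foam rack, 72x100x42 mm. Leave it alone. Origin at the centre of its underside.
- marker: Bystander: marker pen, 138 mm long, lying at the side. Leave it alone. Origin at the centre of its underside.
- forceps: Bystander: steel forceps, 130 mm long, lying at the side. Leave it alone. Origin at the centre of its underside.
- bottle_a: Bystander: white bottle, 111 mm high, behind the stands. Leave it alone. Origin at the centre of its underside.
- bottle_b: Bystander: white bottle, 141 mm high, behind the stands. Leave it alone. Origin at the centre of its underside.
- label_tape: Bystander: roll of tape, 78 mm across, 19 mm high. Leave it alone. Origin at the centre of its underside.
Mind the look-alikes: they are no part of the job. What is shaped like the spacer but blue is not meant.

How it is judged:
On the way:
1. the spacer stands in the wide gap, fully down, and is let go (x of spacer in the frame of stand_1 between -0.004 and 0.008 m and y of spacer in the frame of stand_1 between -0.01 and 0.01 m and z of spacer in the frame of stand_1 between 0.004 and 0.011 m and angle between spacer's own z axis and vertical below 0.25 rad and angle between the x axis of spacer and the x axis of stand_1, either way round below 0.3 rad and contact force between the fingers and spacer below 0.3 N), for 0.2 s.
At the end, for the whole second after the job is handed in: The spacer stands let go on the floor of the wide gap (within 3 mm), within 10 mm of the middle, upright and square within 0.06 rad; the plate is closed on it (travel 5 to 7.8 mm) and the fingers still push that stand with more than 5 N (4 N of it is the spring) (x of spacer in the frame of stand_1 between -0.004 and 0.008 m and y of spacer in the frame of stand_1 between -0.01 and 0.01 m and z of spacer in the frame of stand_1 between 0.004 and 0.011 m and angle between spacer's own z axis and vertical below 0.06 rad and angle between the x axis of spacer and the x axis of stand_1, either way round below 0.06 rad and value of joint plate_1 between 0.005 and 0.0078 m and contact force between the fingers and stand_1 above 5 N and contact force between the fingers and spacer below 0.5 N and linear speed of spacer below 0.02 m/s); the arm keeps its last pose, push and grip.
It fails at once if the sliding plate of another stand is pushed by more than 3 mm (value of joint any of plate_2, plate_3 above 0.003 m).
It fails at once if a bystander is moved by more than 30 mm (distance of any of white_dish, foam_rack, marker, forceps, bottle_a, bottle_b, label_tape from where it was at the start of the episode above 0.03 m).
It also fails if it takes over 53 s, if anything falls off the work surface, if the arm or the gripper's body presses on something with over 40 N, if the wrist force passes 120 N, or if a joint passes its speed limit or range.

## Working session

There is one attempt and no reset: what is moved stays moved. The work goes in short steps, Python scripts to look and compute and a shell command to move; the robot and the scene stay as the last step left them, time stands still between calls to the robot, and variables do not carry over. Pictures are saved under pics/ and viewed, at most 10 in all, crops included, and the job is handed in when it is done.

```bash
mkdir -p pics; cat > h.py <<'E'
import numpy as np,cv2
from bench import arm,imaging,recognise,place_of
from scipy.spatial.transform import Rotation as R
W,H=640,480
def snap(n,f=None):
    m=imaging.camera_model(n); im=imaging.camera(n)
    if f: cv2.imwrite('pics/'+f,im[:,:,::-1])
    return im,m
def ray(m,px):
    K=np.array(m['mtx']);D=np.array(m['D'],float);E=np.array(m['extrinsics'])
    u=cv2.undistortPoints(np.array([[px]],float),K,D)[0,0]
    d=E[:3,:3].T@np.array([u[0],u[1],1]);c=-E[:3,:3].T@E[:3,3]
    return c,d/np.linalg.norm(d)
def atz(m,px,z):
    c,d=ray(m,px);return c+d*(z-c[2])/d[2]
def tri(rs):
    A=np.zeros((3,3));b=np.zeros(3)
    for c,d in rs:
        P=np.eye(3)-np.outer(d,d);A+=P;b+=P@c
    x=np.linalg.solve(A,b);return x,[round(float(np.linalg.norm((np.eye(3)-np.outer(d,d))@(x-c)))*1000,1) for c,d in rs]
def proj(m,X):
    E=np.array(m['extrinsics']);p,_=cv2.projectPoints(np.array(X,float).reshape(-1,3),cv2.Rodrigues(E[:3,:3])[0],E[:3,3],np.array(m['mtx']),np.array(m['D'],float));return p[:,0]
def px(l): return [l[0]*W,l[1]*H]
E
python3 - <<'E'
from h import *
for n in('scene','top'):
    im,m=snap(n,n+'0.png')
    print(n,np.round(np.linalg.inv(m['extrinsics'])[:3,3],3))
    for k in('spacer','back_1','pad_1','stand_1'):
        for d in place_of(n,k)[:5]:
            p=px(d['location']);print(k,round(d['conf'],2),np.round(p),np.round(atz(m,p,{'back_1':.008,'pad_1':.039}.get(k,0)),3))
s=arm.state();print(s['t'],s['tcp_pos'],R.from_rotvec(s['ee_rot']).as_matrix().round(3))
E
```

```text
scene [-0.023  0.818  0.618]
spacer 0.85 [350. 291.] [ 0.434 -0.006  0.   ]
spacer 0.83 [360. 278.] [ 0.441 -0.072  0.   ]
spacer 0.49 [391. 273.] [ 0.387 -0.142  0.   ]
back_1 0.96 [221. 304.] [0.646 0.222 0.008]
back_1 0.83 [282. 264.] [ 0.645 -0.005  0.008]
back_1 0.77 [332. 238.] [ 0.616 -0.213  0.008]
pad_1 0.76 [340. 230.] [ 0.593 -0.219  0.039]
pad_1 0.66 [236. 291.] [0.621 0.195 0.039]
pad_1 0.59 [295. 258.] [ 0.601 -0.007  0.039]
stand_1 0.84 [230. 303.] [0.643 0.198 0.   ]
stand_1 0.77 [337. 243.] [ 0.594 -0.204  0.   ]
stand_1 0.56 [287. 268.] [ 0.628 -0.004  0.   ]
stand_1 0.48 [284. 262.] [ 0.655 -0.028  0.   ]
stand_1 0.46 [224. 305.] [0.648 0.211 0.   ]
top [ 0.346 -0.079  1.371]
spacer 0.59 [205. 274.] [0.467 0.287 0.   ]
spacer 0.5 [325. 282.] [ 0.445 -0.075  0.   ]
spacer 0.4 [349. 301.] [ 0.392 -0.146  0.   ]
back_1 0.91 [230. 215.] [0.645 0.216 0.008]
back_1 0.91 [369. 229.] [ 0.605 -0.205  0.008]
back_1 0.76 [301. 219.] [0.635 0.    0.008]
pad_1 0.77 [236. 227.] [0.602 0.189 0.039]
pad_1 0.72 [300. 223.] [0.615 0.002 0.039]
pad_1 0.64 [370. 232.] [ 0.59  -0.204  0.039]
stand_1 0.76 [369. 233.] [ 0.596 -0.206  0.   ]
stand_1 0.68 [233. 219.] [0.635 0.208 0.   ]
stand_1 0.62 [303. 227.] [ 0.612 -0.007  0.   ]
0.5 [ 0.23215291 -0.49856921  0.23871908] [[ 0.907  0.422 -0.   ]
 [ 0.422 -0.907  0.   ]
 [ 0.    -0.    -1.   ]]
```

View pics/scene0.png

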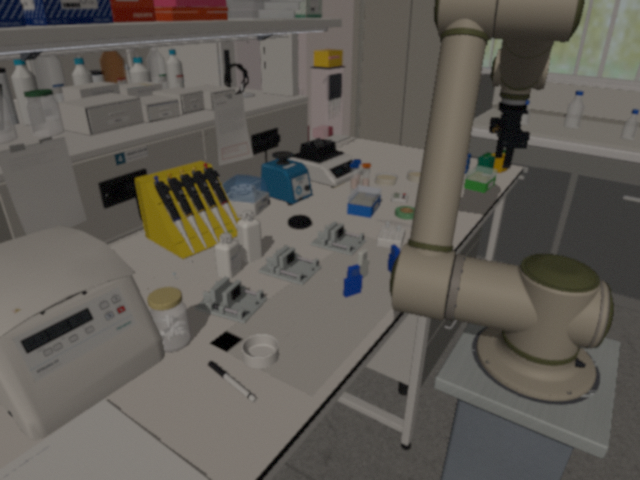

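View pics/top0.png

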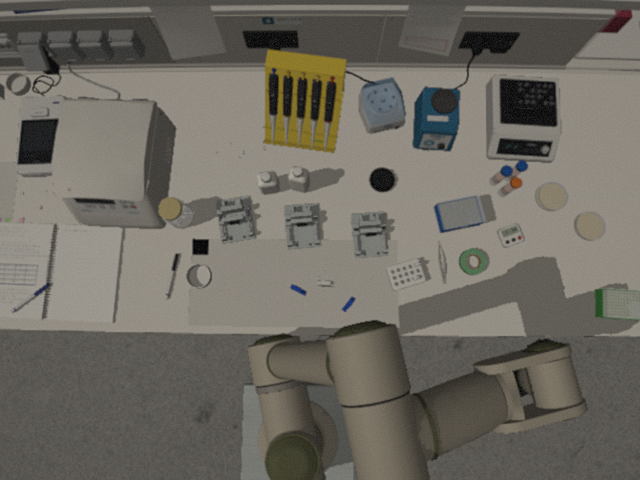

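The white spacer is at top (325,282) and scene (362,263). Two blue look-alikes are at top (298,290) and (349,303), scene (352,282) and (395,258). The foam rack at top (405,275) is another white thing. My choice is the white plate at top (325,282). The three stands are at top (235,218), (303,225) and (370,233), and I still have to measure their gaps. I'll bring the wrist camera closer.

```bash
cat >> h.py <<'E'
def plan(target,turn_deg,n,s=None):
    "n rows of tool-axis shift (cm) and turn"
    s=s or arm.state();M=R.from_rotvec(s['ee_rot']);d=(np.array(target)-s['tcp_pos'])/n
    for i in range(n):
        Mi=M*R.from_euler('z',turn_deg*i/n,degrees=True)
        print(np.round(Mi.inv().apply(d)*100,2).tolist(),round(turn_deg/n,2))
def yaw(s=None):
    s=s or arm.state();y=R.from_rotvec(s['ee_rot']).as_matrix()[:,1];return np.degrees(np.arctan2(y[1],y[0]))
E
python3 - <<'E'
from h import *
print(yaw());plan([.43,-.07,.30],-65,10)
m=imaging.camera_model('wrist');s=arm.state();M=R.from_rotvec(s['ee_rot']).as_matrix();C=np.linalg.inv(m['extrinsics'])
print(M.T@(C[:3,3]-s['tcp_pos']),(M.T@C[:3,:3]).round(2),m['mtx'])
E
```

```text
-65.03161652726686
[3.6, -3.05, -0.61] -6.5
[3.92, -2.62, -0.61] -6.5
[4.2, -2.16, -0.61] -6.5
[4.41, -1.67, -0.61] -6.5
[4.58, -1.16, -0.61] -6.5
[4.68, -0.64, -0.61] -6.5
[4.72, -0.1, -0.61] -6.5
[4.7, 0.43, -0.61] -6.5
[4.62, 0.96, -0.61] -6.5
[4.48, 1.48, -0.61] -6.5
[ 0.08297317 -0.00015154 -0.14669424] [[-0.   -0.95 -0.32]
 [ 1.   -0.    0.  ]
 [-0.   -0.32  0.95]] [[330.87633055   0.         319.02666756]
 [  0.         330.87633055 236.91113803]
 [  0.           0.           1.        ]]
```

```bash
python3 -m inch '[[8.8,[3.6,-3.05,-0.6],-6.5],[8.8,[3.9,-2.6,-0.6],-6.5],[8.8,[4.2,-2.15,-0.6],-6.5],[8.8,[4.4,-1.65,-0.6],-6.5],[8.8,[4.6,-1.15,-0.6],-6.5]]' && python3 -m inch '[[8.8,[4.7,-0.65,-0.6],-6.5],[8.8,[4.7,-0.1,-0.6],-6.5],[8.8,[4.7,0.4,-0.6],-6.5],[8.8,[4.6,0.95,-0.6],-6.5],[8.8,[4.5,1.5,-0.6],-6.5]]'
python3 - <<'E'
from h import *
im,m=snap('wrist','w1.png');print(yaw(),arm.state()['tcp_pos'])
for k in('spacer','back_1','pad_1','stand_1'):
        for d in place_of('wrist',k)[:5]:
            p=px(d['location']);print(k,round(d['conf'],2),np.round(p),np.round(atz(m,p,{'back_1':.008,'pad_1':.039}.get(k,0)),3))
E
```

```text
t: 1.12
tcp_pos: [0.3318, -0.2834, 0.2691]
ee_rot: [2.752, 1.515, 0.0]
wrist_force: [0.2, -0.5, 0.6]
grip_width: 0.998
grip_force: 0.0
t: 1.75
tcp_pos: [0.4304, -0.0689, 0.2992]
ee_rot: [2.218, 2.224, 0.0]
wrist_force: [0.2, -0.4, 0.9]
grip_width: 0.996
grip_force: 0.0
0.6387780245499804 [ 0.43172533 -0.06513583  0.29986132]
spacer 0.85 [309. 133.] [0.418 0.006 0.   ]
spacer 0.65 [325. 192.] [ 0.439 -0.07   0.   ]
back_1 0.57 [479. 141.] [ 0.636 -0.002  0.008]
pad_1 0.74 [470. 143.] [ 0.611 -0.003  0.039]
pad_1 0.63 [430. 294.] [ 0.585 -0.205  0.039]
pad_1 0.34 [342. 344.] [ 0.465 -0.287  0.039]
stand_1 0.67 [429. 282.] [ 0.595 -0.206  0.   ]
stand_1 0.62 [466. 138.] [0.622 0.001 0.   ]
```

View pics/w1.png

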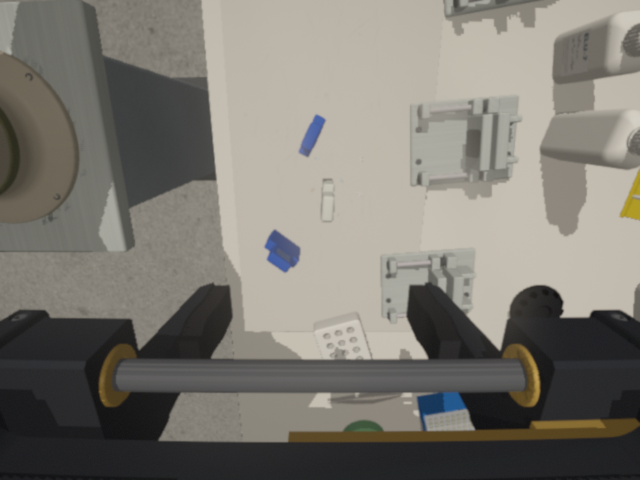

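Wrist view: white spacer at (327,200), blue look-alikes at (312,135) and (282,250), stands at (465,140) and (430,285). Next is a close crop of the spacer and the stands.

```bash
python3 - <<'E'
from h import *
a=cv2.imread('pics/w1.png');t=cv2.imread('pics/top0.png');f=lambda i,x,y,w,h:cv2.resize(i[y:y+h,x:x+w],(266,266),interpolation=cv2.INTER_CUBIC)
r1=np.hstack([f(a,280,160,80,80),f(a,400,80,120,120),f(a,375,235,110,110)])
r2=np.hstack([f(t,210,190,50,50),f(t,278,196,50,50),f(t,345,204,50,50)])
cv2.imwrite('pics/crop1.png',np.vstack([r1,r2]))
E
```

```text
(no output)
```

View pics/crop1.png

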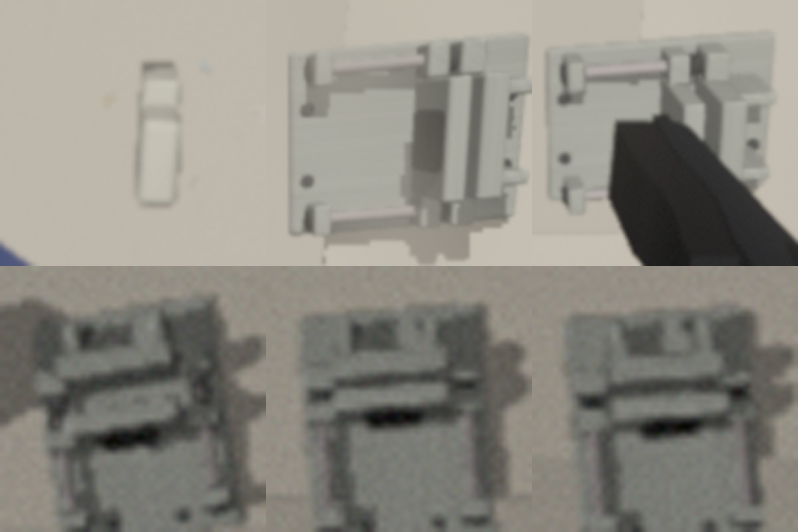

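Spacer confirmed: white plate, long side along world y, with its tab. The gaps aren't clear at this resolution, so I'll move to look at the left and middle stands from above.

```bash
python3 -m inch '[[8.8,[4.6,3.2,0],0],[8.8,[4.6,3.2,0],0],[8.8,[4.6,3.2,0],0],[8.8,[4.7,3.4,0],0],[8.8,[0,0,0],0]]'
python3 - <<'E'
from h import *
im,m=snap('wrist','w2.png');print(yaw(),arm.state()['tcp_pos'])
for k in('spacer','back_1','pad_1','stand_1'):
        for d in place_of('wrist',k)[:5]:
            p=px(d['location']);print(k,round(d['conf'],2),np.round(p),np.round(atz(m,p,{'back_1':.008,'pad_1':.039}.get(k,0)),3))
E
```

```text
t: 2.62
tcp_pos: [0.5613, 0.1153, 0.2973]
ee_rot: [-2.22, -2.221, 0.002]
wrist_force: [-0.2, 0.3, -0.3]
grip_width: 1.001
grip_force: 0.0
-0.05649639486842825 [0.56055221 0.11395601 0.29775883]
spacer 0.91 [223. 267.] [ 0.421  0.004 -0.   ]
spacer 0.6 [242. 313.] [ 0.443 -0.074  0.   ]
spacer 0.42 [209. 353.] [ 0.384 -0.148  0.   ]
back_1 0.78 [369. 271.] [0.634 0.    0.008]
back_1 0.62 [349. 387.] [ 0.611 -0.208  0.008]
back_1 0.6 [394. 123.] [0.655 0.203 0.008]
back_1 0.43 [267. 432.] [ 0.471 -0.307  0.008]
pad_1 0.87 [334. 400.] [ 0.585 -0.204  0.039]
pad_1 0.66 [359. 286.] [ 0.615 -0.007  0.039]
pad_1 0.4 [347. 386.] [ 0.603 -0.177  0.039]
stand_1 0.82 [363. 270.] [ 0.625 -0.     0.   ]
stand_1 0.73 [338. 383.] [ 0.594 -0.208 -0.   ]
stand_1 0.7 [382. 126.] [0.641 0.199 0.   ]
stand_1 0.19 [241. 314.] [ 0.44  -0.075  0.   ]
```

View pics/w2.png

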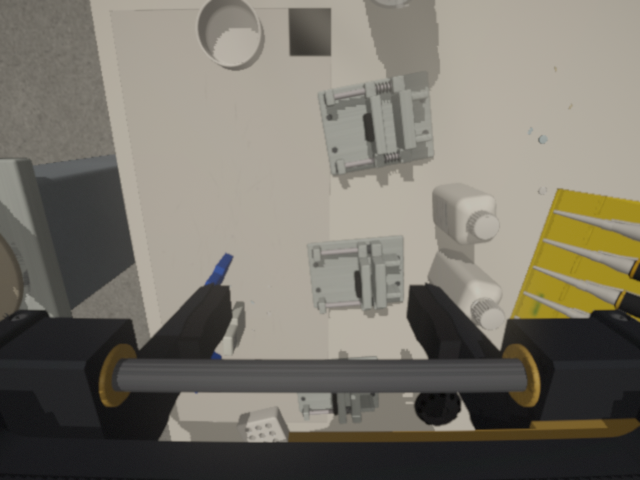

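The left stand (382,125) has the wide gap, with long springs and a clear floor between the plates. The stands at (363,272) and (340,385) are narrow. Next I'll fit the edge models of this stand and the spacer to several views.

```bash
cat >> h.py <<'E'
from scipy.optimize import differential_evolution
def rect(x0,x1,y0,y1,z): 
    c=[(x0,y0,z),(x1,y0,z),(x1,y1,z),(x0,y1,z)];return [(c[i],c[(i+1)%4]) for i in range(4)]
STAND=rect(-76,60,-52,52,8)+rect(12,26,-32,32,53)+rect(-20,-8,-32,32,53)
SPACER=rect(-7,7,-15,15,80)+rect(-7,7,-24,-15,50)+rect(-7,7,15,24,50)
def edgepts(ed):
    P=[];N=[]
    for a,b in ed:
        a,b=np.array(a,float),np.array(b,float);n=max(int(np.linalg.norm(b-a)/1.5),4);t=np.linspace(.05,.95,n)[:,None]
        P.append(a+(b-a)*t);N.append(np.repeat([b-a],n,0))
    return np.vstack(P)/1000,np.vstack(N)/1000
def fit(views,ed,g,rng=.02,yr=25,zr=0,sig=.8):
    "views: [(im,model)]; g=(x,y,yaw_deg); returns x,y,yaw_deg,dz, score"
    P,N=edgepts(ed);V=[]
    for im,m in views:
        q=cv2.GaussianBlur(im.astype(np.float32),(0,0),sig)
        gx=[cv2.Sobel(q[:,:,c],cv2.CV_32F,1,0)/8 for c in range(3)];gy=[cv2.Sobel(q[:,:,c],cv2.CV_32F,0,1)/8 for c in range(3)]
        V.append((np.mean(gx,0),np.mean(gy,0),m))
    def f(v):
        x,y,w,dz=v;w=np.radians(w);Rz=np.array([[np.cos(w),-np.sin(w),0],[np.sin(w),np.cos(w),0],[0,0,1]])
        A=P@Rz.T+[x,y,dz];B=A+N@Rz.T*.05;s=0
        for gx,gy,m in V:
            a=proj(m,A).astype(np.float32);d=proj(m,B)-a;n=np.c_[-d[:,1],d[:,0]]/(np.linalg.norm(d,axis=1)[:,None]+1e-9)
            s_=lambda im:cv2.remap(im,a[:,:1].copy(),a[:,1:].copy(),cv2.INTER_LINEAR)[:,0]
            e=np.abs(s_(gx)*n[:,0]+s_(gy)*n[:,1]);s+=np.mean(np.sqrt(np.minimum(e,12)))
        return -s/len(V)
    r=differential_evolution(f,[(g[0]-rng,g[0]+rng),(g[1]-rng,g[1]+rng),(g[2]-yr,g[2]+yr),(-zr-1e-9,zr+1e-9)],seed=1,popsize=20,tol=1e-6,maxiter=150)
    return r.x*[1000,1000,1,1000],-r.fun
E
python3 - <<'E'
from h import *
import pickle
V={n:snap(n) for n in('wrist','top','scene')};pickle.dump(V,open('v2.pkl','wb'))
for z in(0,.008):
  for ks in(['wrist'],['top'],['scene'],['wrist','top','scene']):
    r,s=fit([V[k] for k in ks],STAND,(.638,.205,0),zr=z,sig=.8);print(z,ks,r.round(1),round(s,2))
for z in(0,.008):
  for ks in(['top'],['scene'],['top','scene']):
    r,s=fit([V[k] for k in ks],SPACER,(.443,-.074,0),zr=z);print('sp',z,ks,r.round(1),round(s,2))
E
```

```text
0 ['wrist'] [641.9 202.1  10.7  -0. ] 2.38
0 ['top'] [ 6.290e+02  2.079e+02 -5.000e-01 -0.000e+00] 2.05
0 ['scene'] [ 6.413e+02  1.935e+02 -6.000e-01  0.000e+00] 2.22
0 ['wrist', 'top', 'scene'] [640.9 202.1  10.4  -0. ] 2.04
0.008 ['wrist'] [6.419e+02 2.022e+02 1.070e+01 2.000e-01] 2.38
0.008 ['top'] [627.6 206.2  -0.9   7.7] 2.05
0.008 ['scene'] [ 6.514e+02  1.851e+02 -3.000e-01 -8.000e+00] 2.25
0.008 ['wrist', 'top', 'scene'] [ 6.411e+02  2.021e+02  1.040e+01 -5.000e-01] 2.05
sp 0 ['top'] [434.1 -75.9  13.6  -0. ] 2.21
sp 0 ['scene'] [442.3 -69.5   1.5   0. ] 2.19
sp 0 ['top', 'scene'] [442.9 -73.4  -2.5  -0. ] 2.12
sp 0.008 ['top'] [443.3 -74.4  -6.1  -7.6] 2.24
sp 0.008 ['scene'] [448.7 -81.6   0.5  -8. ] 2.2
sp 0.008 ['top', 'scene'] [443.4 -74.5  -2.7  -3.2] 2.19
```

```bash
python3 -m inch '[[8.8,[-4.1,-2.4,1.5],0],[8.8,[-4.1,-2.4,1.5],0],[8.8,[-4.1,-2.4,1.5],0],[8.8,[-4.1,-2.4,1.5],0],[8.8,[-4.0,-2.2,1.5],0]]'
python3 -m inch '[[8.8,[0,0,0],0],[8.8,[0,0,0],0],[8.8,[0,0,0],0],[8.8,[0,0,0],0],[8.8,[0,0,0],0]]'
python3 - <<'E'
from h import *
import pickle
V={n:snap(n) for n in('wrist','top','scene')};pickle.dump(V,open('v3.pkl','wb'));print(yaw(),arm.state()['tcp_pos'])
for z in(0,.008):
  for ks in(['wrist'],['wrist','scene'],['wrist','top','scene']):
    r,s=fit([V[k] for k in ks],SPACER,(.443,-.074,0),zr=z);print('sp',z,ks,r.round(1),round(s,2))
im,m=V['wrist'];r=r/[1000,1000,1,1000]
r,s=fit([V['wrist']],SPACER,(.443,-.074,0));P,_=edgepts(SPACER);Q=R.from_euler('z',r[2],degrees=True).apply(P)+[r[0]/1e3,r[1]/1e3,0]
o=cv2.resize(im[:,:,::-1],None,fx=4,fy=4,interpolation=cv2.INTER_CUBIC)
for p in proj(m,Q): cv2.circle(o,tuple(int(v*4+2) for v in p),1,(0,0,255),-1)
c=(proj(m,[[r[0]/1e3,r[1]/1e3,.04]])[0]*4).astype(int);print(c/4);cv2.imwrite('pics/sp.png',o[max(c[1]-250,0):c[1]+250,max(c[0]-300,0):c[0]+300])
E
```

```text
t: 3.65
tcp_pos: [0.4408, -0.0908, 0.2237]
ee_rot: [2.222, 2.22, 0.0]
wrist_force: [0.0, -0.4, 0.6]
grip_width: 0.998
grip_force: 0.0
t: 4.28
tcp_pos: [0.4422, -0.089, 0.2238]
ee_rot: [2.221, 2.222, 0.0]
wrist_force: [-0.1, -0.0, 0.2]
grip_width: 0.998
grip_force: 0.0
-0.00849178090691171 [ 0.44210653 -0.08923547  0.22376894]
sp 0 ['wrist'] [441.7 -74.9  -3.3   0. ] 2.12
sp 0 ['wrist', 'scene'] [441.8 -74.8  -2.4  -0. ] 2.03
sp 0 ['wrist', 'top', 'scene'] [ 4.417e+02 -6.980e+01 -2.000e-01 -0.000e+00] 1.93
sp 0.008 ['wrist'] [441.6 -75.9  -2.8  -4.3] 2.13
sp 0.008 ['wrist', 'scene'] [441.8 -75.4  -2.3  -2.7] 2.08
sp 0.008 ['wrist', 'top', 'scene'] [ 4.417e+02 -6.980e+01 -3.000e-01 -2.000e-01] 1.93
[318. 198.]
```

View pics/sp.png

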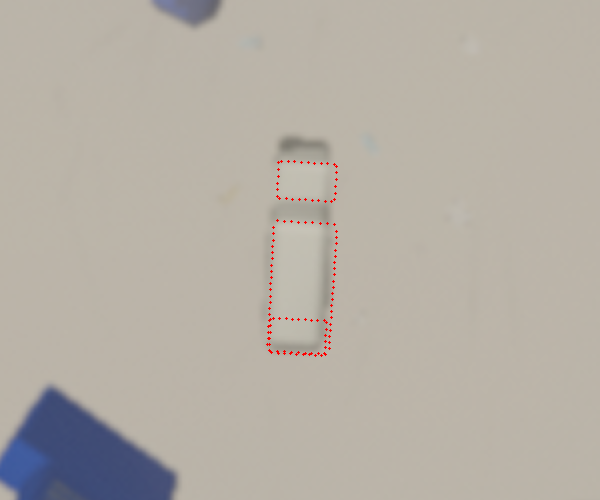

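The overlay shows the white spacer at crop (297,270) with a 3° tilt. The model sits about 1.5 mm off: true centre about (0.4405, -0.0737), yaw -3.3°, and the height fits. Blue look-alikes are clear of the fingers. I'll descend and grip.

```bash
python3 -m inch '[[5,[1.5,-0.15,0],3.3],[5,[0,0,5],0],[5,[0,0,5],0],[5,[0,0,4],0],[5,[0,0,3],0]]' && python3 -m inch '[[5,[0,0,0],0],[5,[0,0,0],0],[0,[0,0,0],0],[0,[0,0,0],0],[0,[0,0,0],0]]' 20 && python3 -m inch '[[0,[0,0,0],0],[0,[0,0,0],0],[0,[0,0,-1],0],[0,[0,0,-4],0],[0,[0,0,-4],0]]'
python3 - <<'E'
from h import *
print(yaw(),arm.state()['tcp_pos'],arm.state()['grip_width']*88)
E
```

```text
t: 5.05
tcp_pos: [0.4402, -0.0743, 0.0523]
ee_rot: [-2.284, -2.155, 0.001]
wrist_force: [-0.4, 0.2, 0.5]
grip_width: 0.568
grip_force: 0.0
t: 5.68
tcp_pos: [0.4407, -0.0745, 0.0542]
ee_rot: [2.285, 2.155, 0.001]
wrist_force: [-0.3, -0.0, -0.1]
grip_width: 0.253
grip_force: 0.0
t: 6.3
tcp_pos: [0.4402, -0.0743, 0.1452]
ee_rot: [-2.285, -2.156, 0.0]
wrist_force: [-0.4, -0.0, -0.8]
grip_width: 0.161
grip_force: 20.0
-3.3293813596553004 [ 0.44024669 -0.07428931  0.14520563] 14.179419996507983
```

Grip holds at 14.2 mm. I'll carry it up beside the stand, measure the stand again and check clearance to the bottles.

```bash
python3 - <<'E'
from h import *
import pickle
V=pickle.load(open('v2.pkl','rb'));m=V['top'][1]
for p in([267,182],[299,178]):
  for z in(.111,.141):print(p,z,atz(m,p,z).round(3))
m=V['wrist'][1]
for p in([483,225],[488,313]):
  for z in(.111,.141):print(p,z,atz(m,p,z).round(3))
plan([.60,.085,.17],-14,5)
E
```

```text
[267, 182] 0.111 [0.72  0.093 0.111]
[267, 182] 0.141 [0.711 0.089 0.141]
[299, 178] 0.111 [0.732 0.002 0.111]
[299, 178] 0.141 [ 0.723 -0.     0.141]
[483, 225] 0.111 [0.734 0.097 0.111]
[483, 225] 0.141 [0.719 0.106 0.141]
[488, 313] 0.111 [ 0.757 -0.01   0.111]
[488, 313] 0.141 [0.739 0.008 0.141]
[3.37, 3.0, -0.5] -2.8
[3.22, 3.17, -0.5] -2.8
[3.06, 3.32, -0.5] -2.8
[2.89, 3.46, -0.5] -2.8
[2.72, 3.6, -0.5] -2.8
```

```bash
python3 -m inch '[[0,[3.4,3.0,-0.5],-2.8],[0,[3.2,3.2,-0.5],-2.8],[0,[3.05,3.3,-0.5],-2.8],[0,[2.9,3.45,-0.5],-2.8],[0,[2.7,3.6,-0.5],-2.8]]' && python3 -m inch '[[0,[0,0,0],0],[0,[0,0,0],0],[0,[0,0,0],0],[0,[0,0,0],0],[0,[0,0,0],0]]'
cat > st.py <<'E'
from h import *
import pickle
from sys import argv
V={n:snap(n) for n in('wrist','scene')};pickle.dump(V,open(argv[1]+'.pkl','wb'));print(yaw(),arm.state()['tcp_pos'])
for z in(0,.006):
    r,s=fit([V['wrist']],STAND,(.642,.202,10),zr=z,yr=8);print(z,r.round(1),round(s,2))
r,s=fit([V['wrist']],STAND,(.642,.202,10),yr=8)
im,m=V['wrist'];P,_=edgepts(STAND);Q=R.from_euler('z',r[2],degrees=True).apply(P)+[r[0]/1e3,r[1]/1e3,0]
o=cv2.resize(im[:,:,::-1],None,fx=3,fy=3,interpolation=cv2.INTER_CUBIC)
for p in proj(m,Q): cv2.circle(o,tuple(int(v*3+1) for v in p),1,(0,0,255),-1)
c=(proj(m,[[r[0]/1e3,r[1]/1e3,.04]])[0]*3).astype(int);cv2.imwrite('pics/'+argv[1]+'.png',o[max(c[1]-280,0):c[1]+280,max(c[0]-380,0):c[0]+380])
E
python3 st.py st1
```

```text
t: 6.92
tcp_pos: [0.601, 0.0861, 0.1694]
ee_rot: [-2.003, -2.42, 0.0]
wrist_force: [1.3, -0.1, -0.7]
grip_width: 0.15
grip_force: 20.0
t: 7.55
tcp_pos: [0.6001, 0.0845, 0.1689]
ee_rot: [2.006, 2.418, -0.0]
wrist_force: [0.6, -0.1, -1.2]
grip_width: 0.163
grip_force: 20.0
10.650518628598192 [0.60018751 0.08469202 0.16881455]
0 [641.9 202.1  10.8   0. ] 2.41
0.006 [ 6.420e+02  2.021e+02  1.080e+01 -5.000e-01] 2.42
```

View pics/st1.png

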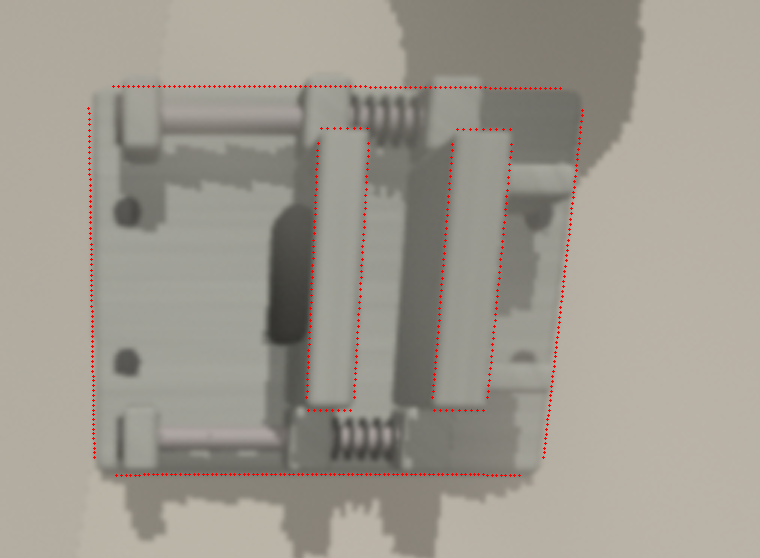

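The overlay lines up with the stand (both plates, 20 mm gap, plates at crop x≈310-370 and 435-510). Stand pose is (0.642, 0.202), yaw 10.8°. I'll go above the gap.

```bash
python3 - <<'E'
from h import *
plan([.644,.2024,.1188],-.15,1)
E
```

```text
[10.76, 6.48, 5.0] -0.15
```

```bash
python3 -m inch '[[0,[4,2.4,0],0],[0,[4,2.4,0],0],[0,[2.75,1.7,1],0],[0,[0,0,2],0],[0,[0,0,2],0]]' && python3 -m inch '[[0,[0,0,0],0],[0,[0,0,0],0],[0,[0,0,0],0],[0,[0,0,0],0],[0,[0,0,0],0]]'
python3 - <<'E'
from h import *
s=arm.state();print(yaw(),s['tcp_pos'])
c,sn=np.cos(np.radians(10.8)),np.sin(np.radians(10.8));d=s['tcp_pos']-np.array([.642,.202,0]);print('stand frame',c*d[0]+sn*d[1],-sn*d[0]+c*d[1])
im,m=snap('wrist');cv2.imwrite('pics/hov.png',cv2.resize(im[120:480,160:500,::-1],None,fx=1.6,fy=1.6,interpolation=cv2.INTER_CUBIC))
E
```

```text
t: 8.28
tcp_pos: [0.6442, 0.203, 0.118]
ee_rot: [-2.004, -2.419, 0.0]
wrist_force: [0.6, -0.2, -1.5]
grip_width: 0.158
grip_force: 20.0
t: 8.9
tcp_pos: [0.6443, 0.2026, 0.119]
ee_rot: [2.005, 2.418, 0.0]
wrist_force: [0.2, 0.6, -1.5]
grip_width: 0.156
grip_force: 20.0
10.670538760468231 [0.64431137 0.20255603 0.1190435 ]
stand frame 0.00237462222732633 0.00011307690460791943
```

View pics/hov.png

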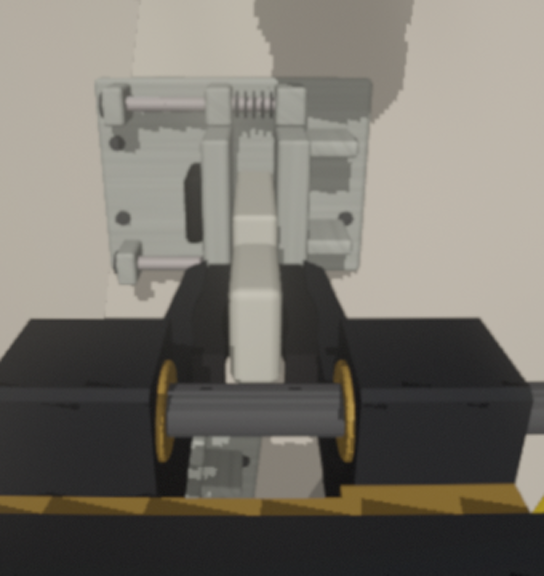

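The hover view shows the spacer centred between the plates (spacer at cols 235-275, gap at 230-277). I'll lower it.

```bash
python3 -m inch '[[0,[0,0,2],0],[0,[0,0,1.5],0],[0,[0,0,1],0],[0,[0,0,0.7],0],[0,[0,0,0.4],0]]' && python3 -m inch '[[0,[0,0,0],0],[0,[0,0,0.1],0],[0,[0,0,0.1],0],[0,[0,0,0.05],0],[0,[0,0,0],0]]'
```

```text
t: 9.57
tcp_pos: [0.6443, 0.2025, 0.0625]
ee_rot: [2.005, 2.418, 0.0]
wrist_force: [0.1, 0.0, -0.9]
grip_width: 0.155
grip_force: 20.0
t: 10.2
tcp_pos: [0.6446, 0.2026, 0.0619]
ee_rot: [2.004, 2.417, 0.002]
wrist_force: [-3.1, -1.5, 7.7]
grip_width: 0.159
grip_force: 20.0
```

```bash
python3 -m inch '[[3.5,[0,0,-0.1],0],[3.5,[0,0,0],0],[3.5,[0,0,0],0],[3.5,[0,0,0],0],[3.5,[0,0,-2],0]]' && python3 -m inch '[[3.5,[0,0,-5],0],[3.5,[-4,-3,-4],0],[3.5,[-4,-3,0],0],[3.5,[-3,-3,0],0],[3.5,[0,0,0],0]]'
python3 - <<'E'
from h import *
import pickle
V={n:snap(n) for n in('wrist',)};s=arm.state();print(yaw(),s['tcp_pos'])
c,sn=np.cos(np.radians(10.8)),np.sin(np.radians(10.8))
im,m=V['wrist']
r,_=fit([V['wrist']],SPACER,(.644,.2024,10.8),rng=.012,yr=10,zr=0.0);print(r)
r,_=fit([V['wrist']],[((np.array(a)+[0,0,8]),(np.array(b)+[0,0,8])) for a,b in SPACER],(.644,.2024,10.8),rng=.012,yr=10,zr=.01);print(r)
P=proj(m,[[.644,.2024,.05]])[0].astype(int);print(P)
cv2.imwrite('pics/pl.png',cv2.resize(im[max(P[1]-80,0):P[1]+80,max(P[0]-100,0):P[0]+100,::-1],None,fx=3.5,fy=3.5,interpolation=cv2.INTER_CUBIC))
E
```

```text
t: 10.82
tcp_pos: [0.6435, 0.2024, 0.0799]
ee_rot: [-2.004, -2.416, 0.004]
wrist_force: [0.5, 0.4, 0.4]
grip_width: 0.396
grip_force: 0.0
t: 11.45
tcp_pos: [0.5758, 0.0771, 0.1708]
ee_rot: [-2.009, -2.416, 0.0]
wrist_force: [-0.4, 0.4, -0.2]
grip_width: 0.397
grip_force: 0.0
10.573970360681063 [0.57659485 0.07820357 0.17069184]
[6.47669377e+02 2.03786941e+02 8.60371113e+00 6.60648782e-07]
[646.81677711 203.08242023   8.59602561  -5.36767905]
[438  87]
```

View pics/pl.png

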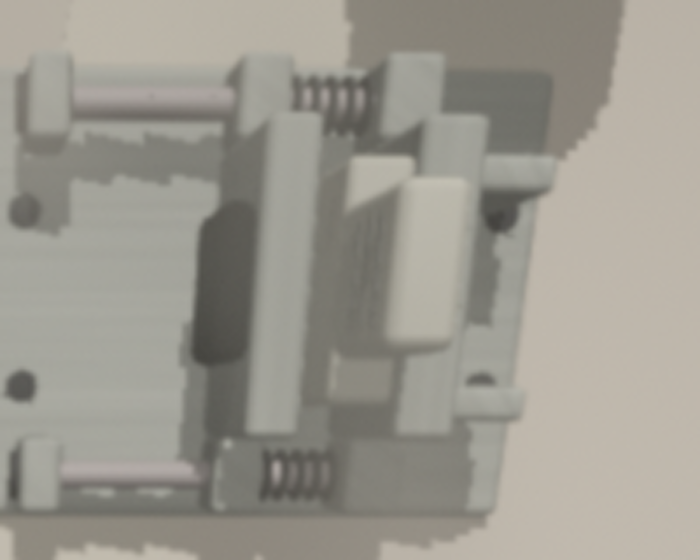

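The picture shows the spacer standing free on the floor of the gap, between the plates (pl.png tab at (430,265)). Next I'll turn the tool 90°, close the fingers and go in front of the pad.

```bash
python3 - <<'E'
from h import *
print(np.round(arm.state()['qpos'],2));plan([.5831,.1908,.15],-90.2,10)
E
```

```text
[-0.07  0.49  1.32  0.    1.33 -0.25]
[1.09, 0.27, 0.21] -9.02
[1.04, 0.44, 0.21] -9.02
[0.96, 0.6, 0.21] -9.02
[0.85, 0.74, 0.21] -9.02
[0.73, 0.86, 0.21] -9.02
[0.58, 0.97, 0.21] -9.02
[0.42, 1.05, 0.21] -9.02
[0.25, 1.1, 0.21] -9.02
[0.08, 1.13, 0.21] -9.02
[-0.1, 1.12, 0.21] -9.02
```

```bash
python3 -m inch '[[0,[1.1,0.25,0],-9],[0,[1.05,0.45,0],-9],[0,[0.95,0.6,0],-9],[0,[0.85,0.75,0],-9],[0,[0.75,0.85,0],-9]]' 20 && python3 -m inch '[[0,[0.6,0.95,0],-9],[0,[0.4,1.05,0],-9],[0,[0.25,1.1,0],-9],[0,[0.1,1.1,0],-9],[0,[-0.1,1.1,0],-9.2]]'
cat > sf.py <<'E'
from h import *
s=arm.state();M=R.from_euler('z',10.8,degrees=True);v=M.inv().apply(s['tcp_pos']-np.array([.642,.202,0]))
print('stand frame mm',(v*1000).round(1),'yaw-100.8:',round(yaw(s)-100.8,2),'F stand',M.inv().apply(s['wrist_force']).round(1),'w',s['grip_width'],np.round(R.from_rotvec(s['ee_rot']).as_matrix()[:,0],2))
E
python3 sf.py
```

```text
t: 12.12
tcp_pos: [0.5802, 0.137, 0.17]
ee_rot: [0.918, 3.005, 0.0]
wrist_force: [-0.1, 0.1, 0.1]
grip_width: 0.003
grip_force: 0.0
t: 12.75
tcp_pos: [0.5831, 0.1928, 0.17]
ee_rot: [-0.308, 3.126, 0.0]
wrist_force: [0.1, 0.9, 0.6]
grip_width: 0.005
grip_force: 0.0
stand frame mm [-59.6   2.  170. ] yaw-100.8: 0.44 F stand [0.3 0.9 0.6] w 0.005134331613485884 [-0.98 -0.19 -0.  ]
```

```bash
python3 -m inch '[[0,[0,-0.1,4],0.4],[0,[0,-0.1,4],0],[0,[0,0,3],0],[0,[0,0,2],0],[0,[0,0,0.6],0]]' && python3 -m inch '[[0,[0,0,0],0],[0,[-0.5,0,0],0],[0,[-0.5,0,0],0],[0,[-0.5,0,0],0],[0,[-0.4,0,0],0]]' && python3 sf.py
```

```text
t: 13.38
tcp_pos: [0.5829, 0.1901, 0.0328]
ee_rot: [0.288, -3.126, -0.0]
wrist_force: [0.3, 0.5, 0.1]
grip_width: 0.006
grip_force: 0.0
t: 14.0
tcp_pos: [0.6022, 0.1926, 0.0344]
ee_rot: [-0.286, 3.128, 0.0]
wrist_force: [0.3, -0.1, -0.8]
grip_width: 0.002
grip_force: 0.0
stand frame mm [-40.8  -1.7  34.4] yaw-100.8: -0.34 F stand [ 0.3 -0.1 -0.8] w 0.0016120974055397403 [-0.98 -0.18 -0.  ]
```

```bash
python3 -m inch '[[0,[0,0.15,0],-0.3],[0,[-0.2,0,0],0],[0,[-0.2,0,0],0],[0,[-0.1,0,0],0],[0,[0,0,0],0]]' && python3 sf.py && python3 -m inch '[[0,[-0.15,0,0],0],[0,[-0.15,0,0],0],[0,[-0.1,0,0],0],[0,[0,0,0],0],[0,[0,0,0],0]]' && python3 sf.py
```

```text
t: 14.62
tcp_pos: [0.6061, 0.1951, 0.0343]
ee_rot: [0.295, -3.127, -0.0]
wrist_force: [-3.4, -0.0, 1.3]
grip_width: 0.004
grip_force: 1.6
stand frame mm [-36.5  -0.1  34.3] yaw-100.8: -0.03 F stand [-3.3  0.6  1.3] w 0.0036331285447745217 [-0.98 -0.19  0.  ]
t: 15.25
tcp_pos: [0.6097, 0.1958, 0.0342]
ee_rot: [0.295, -3.126, 0.0]
wrist_force: [-6.7, -0.1, 2.9]
grip_width: 0.003
grip_force: 3.5
stand frame mm [-32.9  -0.1  34.2] yaw-100.8: -0.02 F stand [-6.6  1.1  2.9] w 0.0027214275090168814 [-0.98 -0.19  0.  ]
```

```bash
python3 -m inch '[[0,[-0.1,0,0],0],[0,[0,0,0],0],[0,[-0.1,0,0],0],[0,[0,0,0],0],[0,[0,0,0],0]]' && python3 sf.py && python3 -m inch '[[0,[-0.1,0,0],0],[0,[0,0,0],0],[0,[0,0,0],0],[0,[0,0,0],0],[0,[0,0,0],0]]' && python3 sf.py
```

```text
t: 15.88
tcp_pos: [0.6097, 0.1958, 0.0342]
ee_rot: [0.295, -3.121, 0.001]
wrist_force: [-16.5, -2.8, 9.9]
grip_width: 0.005
grip_force: 8.3
stand frame mm [-32.9  -0.1  34.2] yaw-100.8: -0.02 F stand [-16.7   0.3   9.9] w 0.004538271687857041 [-0.98 -0.19  0.01]
t: 16.5
tcp_pos: [0.6097, 0.1958, 0.0343]
ee_rot: [0.295, -3.119, 0.002]
wrist_force: [-20.5, -4.9, 14.2]
grip_width: 0.002
grip_force: 10.7
stand frame mm [-32.9  -0.1  34.3] yaw-100.8: -0.01 F stand [-21.1  -0.9  14.2] w 0.001783310027011048 [-0.98 -0.19  0.01]
```

The push has hit a hard stop (21 N). I'll check by picture that the plate is flush.

```bash
python3 - <<'E'
from h import *
im,m=snap('wrist','push.png')
P=proj(m,[[.642,.202,.05]])[0].astype(int);print(P)
x0,y0=max(P[0]-110,0),max(P[1]-80,0)
P0=[(-8+d,y,53) for d in(0,6) for y in(-32,32)]+[(12,-32,53),(12,32,53),(26,-32,53),(26,32,53)]
Q=proj(m,R.from_euler('z',10.8,degrees=True).apply(np.array(P0)/1e3)+[.642,.202,0]);print(((Q-[x0,y0])*3.5).round().astype(int).tolist())
cv2.imwrite('pics/pushc.png',cv2.resize(im[y0:y0+160,x0:x0+220,::-1],None,fx=3.5,fy=3.5,interpolation=cv2.INTER_CUBIC))
E
```

```text
[318 375]
[[149, 249], [625, 249], [152, 285], [622, 285], [159, 366], [616, 366], [166, 442], [609, 443]]
```

View pics/pushc.png

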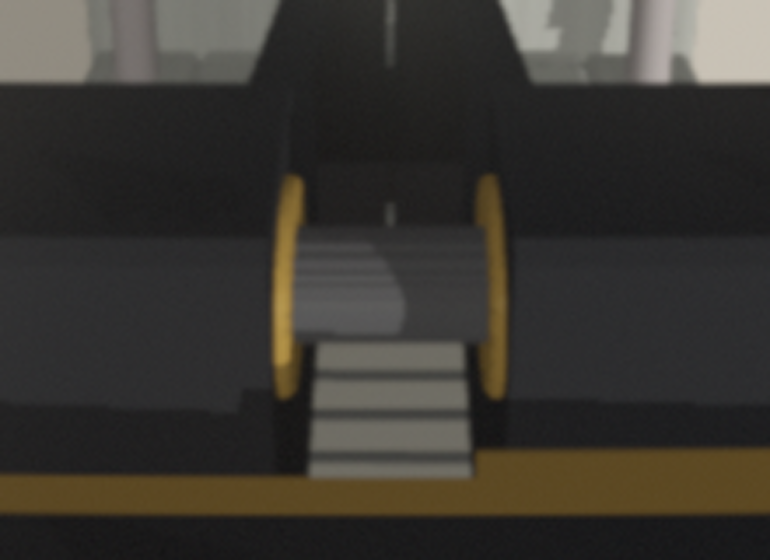

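The gripper hides the plate here, so I'll measure the travel numerically from the scene camera, comparing it with the rest picture.

```bash
python3 - <<'E'
from h import *
import pickle
A,m=pickle.load(open('st1.pkl','rb'))['scene'];ims=[snap('scene')[0] for _ in range(4)];B=np.mean(ims,0).astype(np.float32);A=A.astype(np.float32)
T=lambda X:R.from_euler('z',10.8,degrees=True).apply(np.array(X)/1e3)+[.642,.202,0]
g=lambda i:cv2.cvtColor(cv2.GaussianBlur(i,(0,0),.6),cv2.COLOR_RGB2GRAY)
# brightness profiles along stand x on the lines: slide-plate top, carriage/rod at y=+41
for y,z in((26,53),(30,53),(30,45),(41,27),(41,33)):
    xs=np.arange(-45,34,3);p=proj(m,T([(x,y,z) for x in xs])).astype(np.float32)
    f=lambda i:cv2.remap(g(i),p[:,:1].copy(),p[:,1:].copy(),cv2.INTER_LINEAR)[:,0].astype(int).tolist()
    print(y,z,'rest',f(A),'\n      now ',f(B))
print(xs.tolist(), 'px per 6mm',proj(m,T([(-14,30,53),(-8,30,53)])).round(1).tolist())
# best template shift of the carriage end
c=proj(m,T([(-14,36,40)]))[0].round().astype(int);print(c)
for w,h in((7,8),(9,9)):
    t=g(A)[c[1]-h:c[1]+h+1,c[0]-w:c[0]+w+1];print(cv2.phaseCorrelate(t.astype(np.float32),g(B)[c[1]-h:c[1]+h+1,c[0]-w:c[0]+w+1],cv2.createHanningWindow(t.shape[::-1],cv2.CV_32F)))
for n in('scene','top'):
  im,mm=snap(n)
  for k,z in(('pad_1',.039),('back_1',.008),('spacer',.008)):
    print(n,k,[(round(d['conf'],2),(R.from_euler('z',-10.8,degrees=True).apply(atz(mm,px(d['location']),z)-np.array([.642,.202,0]))*1000).round(0).tolist()) for d in place_of(n,k)][:5])
E
```

```text
26 53 rest [18, 9, 8, 11, 19, 33, 52, 69, 85, 98, 103, 100, 90, 78, 70, 67, 66, 68, 75, 86, 97, 104, 108, 113, 119, 123, 124] 
      now  [18, 17, 14, 12, 13, 13, 15, 22, 32, 35, 36, 37, 38, 38, 41, 43, 44, 43, 41, 41, 46, 53, 56, 56, 59, 61, 60]
30 53 rest [18, 9, 9, 17, 32, 49, 63, 74, 89, 102, 107, 102, 90, 77, 68, 65, 66, 68, 76, 90, 102, 108, 112, 117, 121, 123, 123] 
      now  [29, 24, 17, 14, 13, 16, 26, 40, 47, 48, 51, 53, 56, 57, 61, 65, 65, 60, 59, 66, 77, 84, 87, 89, 91, 93, 92]
30 45 rest [53, 42, 30, 26, 34, 49, 61, 68, 77, 94, 107, 110, 102, 87, 74, 68, 65, 65, 69, 81, 97, 108, 111, 111, 110, 112, 116] 
      now  [60, 57, 50, 38, 25, 20, 29, 45, 56, 61, 66, 72, 77, 79, 80, 84, 86, 82, 77, 83, 97, 108, 112, 111, 110, 112, 116]
41 27 rest [102, 102, 98, 89, 78, 74, 77, 82, 88, 97, 103, 102, 96, 81, 65, 57, 58, 63, 71, 85, 97, 102, 103, 105, 107, 109, 109] 
      now  [104, 104, 103, 103, 100, 92, 81, 76, 80, 82, 87, 95, 102, 104, 98, 81, 66, 65, 73, 86, 98, 102, 104, 105, 108, 109, 109]
41 33 rest [102, 96, 84, 73, 68, 72, 82, 95, 105, 108, 106, 97, 84, 72, 66, 66, 72, 
[... 368 characters left out ...]
05518679, -0.6477380929068701), 0.8599308420110632)
((-1.0239194667302431, -0.3731909313225401), 0.8010782951116562)
scene pad_1 [(0.74, [-25.0, -4.0, 39.0]), (0.63, [-78.0, -175.0, 39.0]), (0.53, [-134.0, -405.0, 39.0])]
scene back_1 [(0.9, [-104.0, -397.0, 8.0]), (0.75, [10.0, 11.0, 8.0]), (0.62, [-45.0, -208.0, 8.0])]
scene spacer [(0.64, [-252.0, -139.0, 8.0]), (0.57, [-321.0, -280.0, 8.0]), (0.53, [4.0, -5.0, 8.0]), (0.29, [-53.0, -238.0, 8.0])]
top pad_1 [(0.72, [-67.0, -189.0, 39.0]), (0.59, [-136.0, -383.0, 39.0])]
top back_1 [(0.84, [-110.0, -398.0, 8.0]), (0.8, [-38.0, -206.0, 8.0]), (0.61, [11.0, 1.0, 8.0])]
top spacer [(0.66, [-251.0, -146.0, 8.0]), (0.63, [-321.0, -291.0, 8.0])]
```

The carriage edges have shifted about 6 mm (the rod-side profile dips moved from -30 to -24 and from -3 to +3 mm). With the hard stop at 21 N, that means the plate is flush on the spacer. I'll hand in while holding it pressed.

```bash
python3 sf.py; python3 -c "
from bench import arm
print(arm.close_job())"
```

```text
stand frame mm [-32.9  -0.1  34.3] yaw-100.8: -0.01 F stand [-21.2  -0.9  12. ] w 0.004168019748411725 [-0.98 -0.19  0.01]
the job is handed in; nothing more can be done
None
```

The job is handed in, with no verdict returned: the white spacer stands let go in the wide gap of the left stand, and the fingers hold that stand's plate pressed on it with about 21 N at a measured travel of roughly 6 mm (the gripper hid the clamped plate from the wrist camera, so this comes from the scene camera).

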